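# Set the baguette board to the long portion and bring the loaf up to its stop

## Task

Set the length stop of the baguette board to its longer setting: press the spring button down, keep it down while you push the stop along its rail away from the loaf, and let the button snap up in the strap's other hole. Then gently push the loaf along its groove, without lifting it, until its front end rests against the stop, and move clear. Pick nothing up and leave everything else on the counter where it is.

Things in the scene. Friction and masses are not known exactly. Their poses are not given: they have to be found in the camera images.
- board: Beech baguette board, fixed, 24 mm high, spans x -210..170, y -85..85 mm in its frame; origin at counter height. x: along the loaf towards the stop (longer portions); y: towards the rail. Loaf groove on y = -30 mm between fences 14 mm high, 64 mm apart inside, ending at x = 55 mm. Rail for the stop on y = 54 mm, 52 mm wide, its walls flush with the strap, 34 mm above the counter.
- length_stop (a joint): Travel of the steel length stop along the board's +x, m: 0 = short setting (as found), 0.050 = long (travel ends at 0.0505). Flat strap in the rail, 45 mm wide, 3 thick, top 34 mm above the counter; upright plate at its +x end, top 82 mm, across rail and groove. Two 21 mm holes centred 12 and 62 mm behind the plate's face; at 0 the button locks the hole by the plate, at 0.050 the other.
- stop_face (a point): Point on the stop plate's face that looks at the loaf (to the board's -x), in line with the loaf's axis: 51 mm above the counter, at y = -30 mm of the board; at the short setting at x = 90 mm of the board. Moves with the stop; axes as the board's.
- catch_button (a joint): How far the domed steel spring button (18 mm thick, fixed place in the rail) is pressed down, m: 0 = up, 9.5 mm above the strap; 0.0095 = level with it, spring 3.5 N. Pressed under 6 mm it locks the stop; over 7 mm the stop slides with some 7 to 12 N. After 5 mm of travel the strap itself keeps the button down until the other hole comes, where it springs up. End 0.0145.
- button_top (a point): Centre of the top of the spring button, 43.5 mm above the counter when up, at x = 78, y = 54 mm of the board. Its axis is 12 mm from the stop plate's face at the short setting, so a fingertip standing on it against the plate can press the button and push the stop in one motion. Axes as the board's.
- loaf: Crusty demi-baguette, rigid, loose, 220 mm long, 60 mm wide, round with a flat underside and blunt tapered ends (24 mm across at the tips), 0.16 kg. Origin at its centre, on its axis, 51 mm above the counter as it lies in the groove; its top 81 mm above the counter. x axis along the loaf towards its front end.
- loaf_front (a point): Tip of the loaf's front end (the end next to the stop), on its axis.
- loaf_rear (a point): Tip of the loaf's rear end (away from the stop), on its axis; here it can be pushed.
- honey_jar: Bystander: small jar, 62 mm wide, 86 mm tall, beyond the stop end of the board. Origin at its foot.
- jam_jar_2: Bystander: jar, 65 mm wide, 94 mm tall, behind the bowl side of the board. Origin at its foot.
- sugar_shaker: Bystander: sugar shaker, 44 mm wide, 90 mm tall, close behind the board's loaf side. Origin at its foot.
- pastry_tongs: Bystander: steel pastry tongs, 330 x 65 x 39 mm, lying along the rail side of the board, nearer the robot. Origin at the centre of the underside, x axis along them.
- card_reader: Bystander: card reader, 150 x 68 x 37 mm, at the left front. Origin at the centre of its underside.

How it is judged:
On the way, in this order (a step that is already met when the one before it is completed fails the run):
1. the spring button is pressed down, the stop still at the short setting (value of joint catch_button above 0.006 m and value of joint length_stop below 0.02 m), for 0.05 s.
2. the stop is at the long setting and the button has snapped up in the other hole (value of joint length_stop above 0.0475 m and value of joint catch_button below 0.0015 m), for 0.2 s.
3. the loaf's front end is against the stop (x of loaf_front in the frame of stop_face above -0.006 m), for 0.2 s.
At the end, for the whole second after the job is handed in: The stop stands at the long setting (at least 47.5 mm along) with the button fully up in the strap's other hole (within 1.5 mm); the loaf lies in its groove (both ends within 8 mm of the groove's middle, not raised) at rest, its front end within 6 mm of the stop plate (all of step 2 and x of loaf_front in the frame of stop_face above -0.006 m and y of loaf_front in the frame of stop_face between -0.008 and 0.008 m and y of loaf_rear in the frame of stop_face between -0.008 and 0.008 m and height (world z) of loaf below 0.057 m and linear speed of loaf below 0.01 m/s); the robot touches nothing.
It fails at once if the loaf is lifted (more than 12 mm) (height (world z) of loaf above 0.063 m).
It fails at once if the loaf is squeezed or rammed (over 40 N) (contact force between the fingers and loaf above 40 N).
It fails at once if another thing on the counter is shifted by more than 20 mm (distance of any of honey_jar, jam_jar_2, sugar_shaker, pastry_tongs, card_reader from where it was at the start of the episode above 0.02 m).
It also fails if it takes over 45 s, if anything falls off the work surface, if the arm or the gripper's body presses on something with over 40 N, if the wrist force passes 120 N, or if a joint passes its speed limit or range.

## Robot

A 7-joint arm with a two-finger parallel gripper is mounted at the origin on a cart in front of the work surface, level with it; the furniture and walls round the work are solid. World frame = base frame: x ahead of the robot, y to its left, z up, the work surface at z = 0. Lengths are in m, angles in rad, forces in N, time in s.
With the tool pointing down it reaches from about 0.425 to 0.925 m from the base axis. Payload 6.8 kg.
Tool frame: the origin (TCP) lies midway between the tips of the shut fingers; the grasp point (between the pads) lies 19 mm behind it (grip_point_offset is the distance from the TCP to the grasp point, in m); z points along the fingers, y is the line along which they close (so a half turn about z gives the same grasp; the last joint's range is limited). The gripper opens to 85 mm and grips with 20 to 120 N. Pads are 22 mm wide; open, the fingers measure 114 mm over their backs; the gripper's body (76 mm by 85 mm) begins 54 mm behind the grasp point. The pads swing forward as they close: fully open they stand 13 mm farther back than shut.
Start: joints at [-1.408, 0.477, 0.022, 1.555, -0.011, 1.109, -0.083], TCP at [0.181, 0.65, 0.231] pointing down, gripper open.
Joint ranges: [-2.96, 2.96], [-0.34, 2.1], [-1.41, 1.46], [0.24, 2.44], [-1.37, 4.51], [0.17, 1.92], [-2.96, 2.96]. Speed limits (rad/s): [2.39, 2.39, 3.14, 3.14, 3.14, 3.14, 3.14].

## Interface

Orientations are given as a 3x3 rotation matrix whose columns are the frame's x, y, z axes.
In Python, from plant import goto, move_straight, set_joints, set_gripper, hold, inverse_kinematics, observe, grab_frame, camera_params, IKError, close_job, grip_point_offset gives the robot as it stands. The module is installed in compiled form; this text tells all that it offers. Calls block until the motion is done:
- goto(position, orientation): joint-space move of the TCP to a pose.
- move_straight(position, rot=None, rate=0.15, force_limit=None): straight line of the TCP; rot=None keeps the orientation; rate is the mean speed in m/s. With force_limit (N) it stops when the force on the tool has changed by that much, and returns True; else False.
- set_joints(angles): joint-space move.
- set_gripper(opening): finger opening in m; the grip force is fixed at half the most; returns when the fingers have stopped.
- hold(seconds).
- inverse_kinematics(position, orientation): joint angles nearest the present ones, or None.
- observe(): the state.
- grab_frame(name): name is "scene" or "top"; returns the picture (400x640x3 uint8, red, green, blue); there is no depth.
- camera_params(name): a dict with "fx", "fy", "cx", "cy" (pixels), "extrinsics" (4x4, takes a point from world to camera coordinates). Camera axes: x right, y up, looking along -z (the intrinsics and any distortion apply to the point x, -y, -z); pixel columns grow to the right and rows downward; lengths in m; the calibration is good to about 2 mm. A picture is of the moment at which its call begins. camera_params takes no time and is no camera call.
A pose or a line that the arm cannot do raises IKError and nothing moves.
- close_job(): hands the job in; it is judged then, once.
The state is a dict: "time": time; "joint_positions": joint angles; "qvel": joint speeds; "joint_torque": joint torques, N m; "position": TCP position; "orientation": TCP orientation; "force": force on the tool from outside, world axes, zero at the start; "moment": the same for the moment, N m; "width": finger opening in m; "grasp_force": force on a finger pad.
Only numpy, scipy, OpenCV 4.12 (cv2) and the standard library are available. Lean on these libraries where they do the work, as an engineer would, in place of code of your own. Each camera call takes 0.05 s, during which the arm holds its last target. There are 200 camera calls.

## Working session

There is one attempt and no reset: what is moved stays moved. The work goes in short steps, each a Python script; the robot and the scene stay as the last script left them, time stands still between calls to the robot, and variables do not carry over. Pictures are saved under pics/ and viewed, at most 10 in all, crops included, and the job is handed in when it is done.

```bash
mkdir -p pics; python3 - <<'E'
from plant import *
import cv2
for n in("scene","top"):
    cv2.imwrite(f"pics/{n}0.png",grab_frame(n)[:,:,::-1]); print(camera_params(n))
s=observe();print(s["time"],s["position"],s["orientation"],s["width"],grip_point_offset)
E
```

```text
{'fx': 489.3142307032929, 'fy': 489.3142307032929, 'cx': 317.9024153020748, 'cy': 205.21803410333197, 'extrinsics': array([[ 0.75711376, -0.65317392,  0.01194105, -0.3902061 ],
       [ 0.39599662,  0.47339601,  0.78681821, -0.28453757],
       [-0.51958198, -0.59098227,  0.6170693 , -0.88004424],
       [ 0.        ,  0.        ,  0.        ,  1.        ]])}
{'fx': 385.51092546699215, 'fy': 385.51092546699215, 'cx': 322.7032406520334, 'cy': 197.6108522306272, 'extrinsics': array([[ 0.00548232, -0.99996869, -0.00570667,  0.03308916],
       [ 0.99438847,  0.00484864,  0.10567908, -0.54977991],
       [-0.1056481 , -0.00625402,  0.99438391, -0.98660158],
       [ 0.        ,  0.        ,  0.        ,  1.        ]])}
0.1 [0.18042606 0.64990473 0.23041841] [[-9.63567277e-01  2.67465905e-01 -3.02773257e-04]
 [ 2.67466042e-01  9.63565956e-01 -1.60158734e-03]
 [-1.36628006e-04 -1.62421872e-03 -9.99998672e-01]] 0.0853513443154701 0.0187
```

View pics/scene0.png

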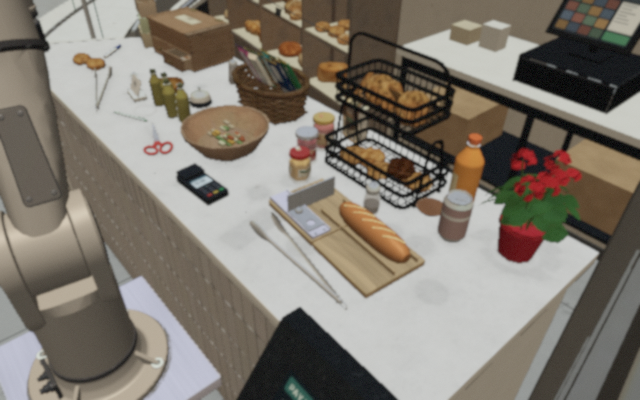

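View pics/top0.png

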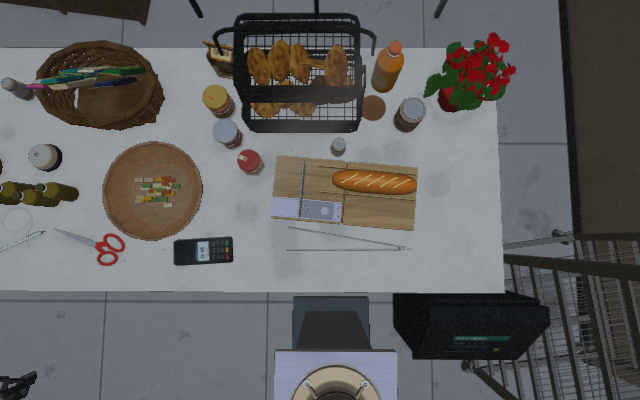

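The board lies near top pixels (272–418, 155–230). Its stop plate is at about col 303, the button is around (322, 210), and the loaf spans cols 332–418. The robot is below it. I'll enlarge this area.

```bash
python3 - <<'E'
import cv2
a=cv2.imread("pics/top0.png")[145:240,260:430]
cv2.imwrite("pics/c1.png",cv2.resize(a,None,fx=4.7,fy=4.7,interpolation=cv2.INTER_CUBIC))
a=cv2.imread("pics/scene0.png")[170:300,255:430]
cv2.imwrite("pics/c2.png",cv2.resize(a,None,fx=4.5,fy=4.5,interpolation=cv2.INTER_CUBIC))
E
```

```text
(no output)
```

View pics/c1.png

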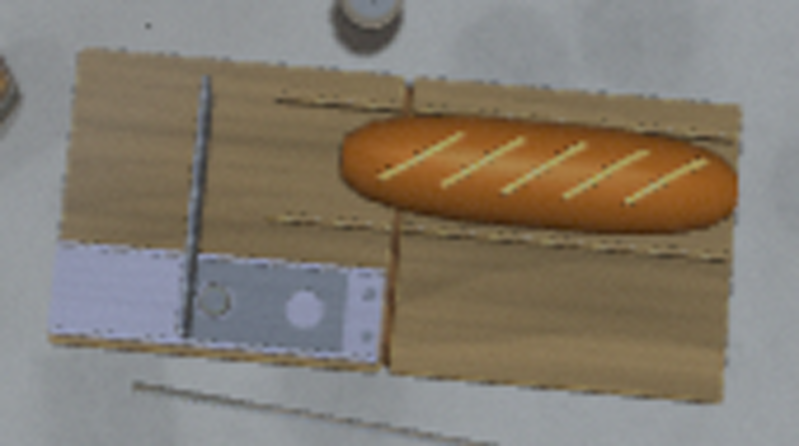

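View pics/c2.png

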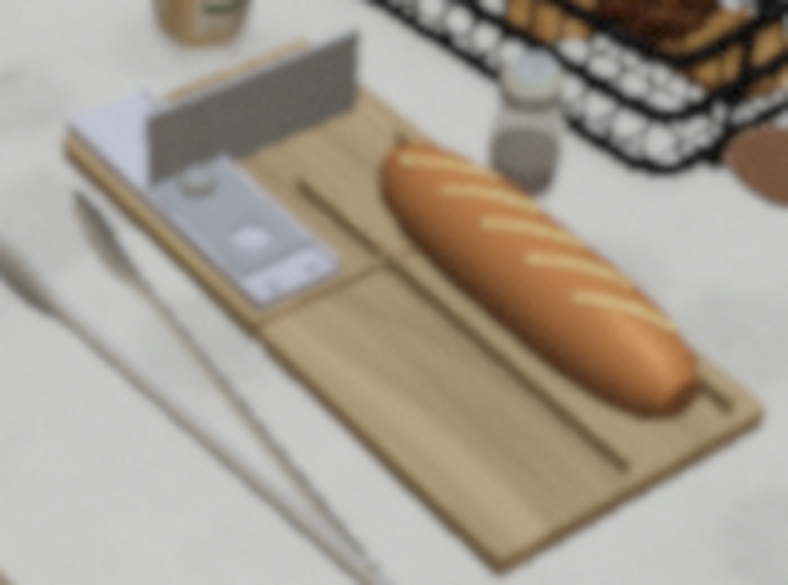

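Top crop: the board's corners are at (78,48), (740,104) and (722,402), and the button is at (213,300). The loaf's tips are at (340,158) and (738,185). The scene crop shows the corners at (302,40), (760,415) and (500,570), and the button at (198,175). The tongs lie on the robot's side. I'll fit the board pose to these points.

```bash
cat > h.py <<'E'
import numpy as np
from plant import *
from scipy.optimize import least_squares
def proj(n,P):
    c=camera_params(n);E=c["extrinsics"];q=np.atleast_2d(P)@E[:3,:3].T+E[:3,3]
    return np.c_[c["cx"]-c["fx"]*q[:,0]/q[:,2],c["cy"]+c["fy"]*q[:,1]/q[:,2]]
def ray(n,uv,z):
    return least_squares(lambda p:(proj(n,[[p[0],p[1],z]])-uv).ravel(),[.5,0]).x
def w(T,P):
    P=np.atleast_2d(P)/1000.;c,s=np.cos(T[2]),np.sin(T[2])
    return np.c_[T[0]+c*P[:,0]-s*P[:,1],T[1]+s*P[:,0]+c*P[:,1],P[:,2]]
E
python3 - <<'E'
from h import *
cr=lambda p,o,s:(np.array(p)+.5)/s-.5+o
A=[[170,-85,24],[-210,-85,24],[-210,85,24],[78,54,43.5]]
top=cr([[78,48],[740,104],[722,402],[213,300]],[260,145],4.7)
sc=cr([[302,40],[762,415],[500,572],[198,175]],[255,170],4.5)
def fit(use):
    f=lambda T:np.concatenate([(proj(n,w(T,A))-m).ravel() for n,m in use])
    r=least_squares(f,[.6,0,1.57]);print(r.x,np.round(r.fun.reshape(-1,2),1).tolist());return r.x
fit([("top",top)]);fit([("scene",sc)]);T=fit([("top",top),("scene",sc)])
np.save("T.npy",T)
print("button",w(T,[78,54,43.5]),ray("top",top[3],.0435),ray("scene",sc[3],.0435))
R=np.array([[np.cos(T[2]),-np.sin(T[2])],[np.sin(T[2]),np.cos(T[2])]])
for p in([340,158],[738,185]):
    q=ray("top",cr(p,[260,145],4.7),.051);print("loaf",q,(q-T[:2])@R*1000)
for p in([205,78],[187,335]):
    q=ray("top",cr(p,[260,145],4.7),.082);print("plate top",(q-T[:2])@R*1000)
E
```

```text
[ 5.66904941e-01 -5.53479319e-06  1.48931770e+00] [[-0.4, -0.2], [0.4, -0.1], [0.2, 0.2], [-0.1, 0.1]]
[ 0.56356587 -0.00666642  1.48074015] [[0.4, 0.2], [1.3, -0.2], [-0.8, -0.7], [-0.8, 0.8]]
[ 0.56593484 -0.00290895  1.48484857] [[0.8, -0.1], [1.6, 0.6], [1.2, 0.9], [0.9, 0.3], [-0.2, -0.7], [0.8, -1.9], [-0.8, -2.5], [-1.1, -0.2]]
button [[0.51882984 0.0794386  0.0435    ]] [0.519657  0.0817498] [0.52025423 0.07699919]
loaf [0.59793357 0.01211988] [ 17.72018822 -30.59051203]
loaf [ 0.58392675 -0.20673837] [-201.53257294  -35.4226233 ]
plate top [ 93.87751917 -62.38154534]
plate top [90.02055543 75.90485878]
```

```bash
cat >> h.py <<'E'
a=1.487;ex=np.array([np.cos(a),np.sin(a),0]);ey=np.array([-ex[1],ex[0],0])
O=np.array([.5198,.0797,0])-.078*ex-.054*ey
def bp(x,y,z):return O+ex*x/1e3+ey*y/1e3+[0,0,z/1e3]
def toB(p):d=np.array(p)-O;return np.round([d@ex*1e3,d@ey*1e3,p[2]*1e3],1)
def rot():
    best=None
    for s in(1,-1):
        R=np.c_[s*ex,-s*ey,[0,0,-1]]
        q=inverse_kinematics(bp(76,54,150),R)
        if q is not None:
            d=np.abs(q-np.array(observe()["joint_positions"])).max()
            if best is None or d<best[0]:best=(d,R)
    return best[1]
def st(m=""):
    s=observe();print(m,round(s["time"],2),toB(s["position"]),"F",np.round(s["force"],1),round(s["width"],4))
E
python3 - <<'E'
from h import *
set_gripper(0.0)
R=rot();np.save("R.npy",R);print(R)
goto(bp(75.5,54,130),R);st("above")
print(move_straight(bp(75.5,54,60),rate=.1,force_limit=12));st("low")
print(move_straight(bp(75.5,54,34.7),rate=.03,force_limit=10));st("pressed")
import cv2
f=grab_frame("scene")[140:290,235:435,::-1]
cv2.imwrite("pics/p1.png",cv2.resize(f,None,fx=4,fy=4,interpolation=cv2.INTER_CUBIC))
E
```

```text
[[ 0.08369829  0.99649114  0.        ]
 [ 0.99649114 -0.08369829  0.        ]
 [ 0.         -0.         -1.        ]]
above 3.26 [ 76.8  53.9 130. ] F [-0.  -0.2  0.7] -0.0001
False
low 4.11 [75.5 53.6 60.4] F [-0.1  0.4 -0.4] 0.0002
False
pressed 5.1 [75.6 53.9 34.9] F [-1.1  0.6  2.8] -0.0
```

View pics/p1.png

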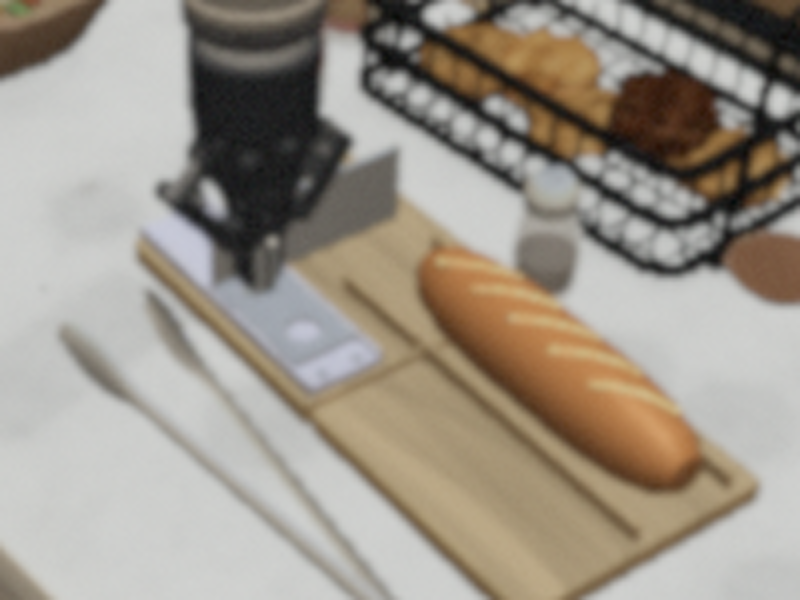

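The fingertips (260, 280) stand on the button in front of the plate, and the upward force of about 3 N matches the spring. Now I'll push.

```bash
python3 - <<'E'
from h import *
import cv2
for x in (80,84,100,115):
    print(move_straight(bp(x,54,34.7),rate=.03,force_limit=20));st()
print(move_straight(bp(135,54,34.7),rate=.02,force_limit=18));st("end")
p=toB(observe()["position"])
move_straight(bp(p[0]-3,54,36),rate=.05);st("back")
move_straight(bp(p[0]-4,54,110),rate=.15)
move_straight(bp(30,54,160),rate=.25)
goto(bp(-245,-30,130),np.load("R.npy"));st()
f=grab_frame("top");cv2.imwrite("pics/top1.png",f[:,:,::-1])
cv2.imwrite("pics/p2.png",cv2.resize(f[145:240,260:430,::-1],None,fx=4.7,fy=4.7,interpolation=cv2.INTER_CUBIC))
E
```

```text
False
 5.45 [79.7 53.9 34.8] F [-1.7 -2.4  3.7] -0.0001
False
 5.73 [82.1 54.  34.6] F [-0.5 -6.6  4.6] -0.0002
False
 6.42 [100.4  54.1  34.6] F [ 0.1 -1.6  1.6] -0.0002
False
 7.07 [115.7  54.2  34.6] F [ 1.3 -1.3 -0.4] -0.0001
True
end 7.86 [127.2  54.4  34.4] F [-0.5  0.6  0.1] 0.0
back 8.11 [124.6  53.8  36.1] F [ 0.3 -0.4  0. ] 0.0001
 10.44 [-242.4  -30.4  129.4] F [ 0.   0.8 -0.4] 0.0
```

View pics/p2.png

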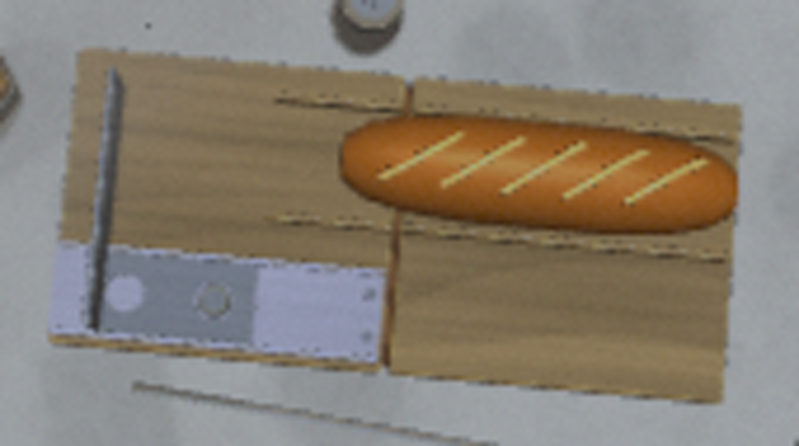

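The plate moved about 92 px, or roughly 49–50 mm. The button now shows its ring in the other hole at (213, 300), looking the same as when it was up before. Next is the loaf.

```bash
python3 - <<'E'
from h import *
import cv2
y=-31
print(move_straight(bp(-245,y,44),rate=.12,force_limit=10));st("down")
print(move_straight(bp(-220,y,44),rate=.06,force_limit=5));st("near")
print(move_straight(bp(-105,y,44),rate=.04,force_limit=6));st("push")
print(move_straight(bp(-80,y,44),rate=.015,force_limit=4));st("end")
f=grab_frame("top")
cv2.imwrite("pics/p3.png",cv2.resize(f[145:240,260:430,::-1],None,fx=4.7,fy=4.7,interpolation=cv2.INTER_CUBIC))
E
```

```text
False
down 11.36 [-245.3  -31.5   44.7] F [-0.6 -0.9 -0.1] 0.0002
False
near 11.93 [-219.6  -31.1   44.1] F [ 0.1 -0.7 -0.9] 0.0003
False
push 14.95 [-105.1  -31.    44. ] F [-0.7 -0.4  0.3] -0.0005
True
end 15.97 [-90.3 -30.7  43.7] F [-0.6 -1.3  0.7] 0.0002
```

View pics/p3.png

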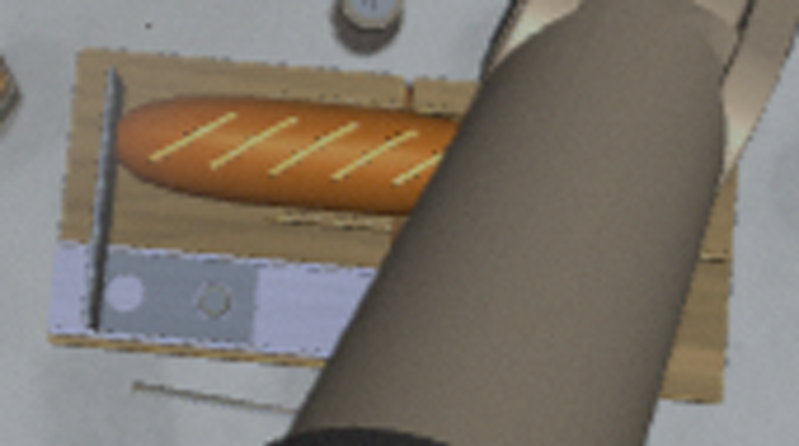

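The loaf's front (118, 140) meets the plate. The finger face at -79 mm matches the expected 140 − 220 = −80 mm. I'll back off and check the result.

```bash
python3 - <<'E'
from h import *
import cv2
hold(.3)
move_straight(bp(-135,-31,46),rate=.06)
move_straight(bp(-150,-31,180),rate=.15)
goto(bp(-270,-30,250),np.load("R.npy"));hold(.5);st()
f=grab_frame("top")
cv2.imwrite("pics/p4.png",cv2.resize(f[145:240,260:430,::-1],None,fx=4.7,fy=4.7,interpolation=cv2.INTER_CUBIC))
f=grab_frame("scene")
cv2.imwrite("pics/p5.png",cv2.resize(f[150:290,240:435,::-1],None,fx=4,fy=4,interpolation=cv2.INTER_CUBIC))
E
```

```text
19.38 [-269.6  -30.   249.8] F [-0.3 -0.6 -0.8] -0.0002
```

View pics/p4.png

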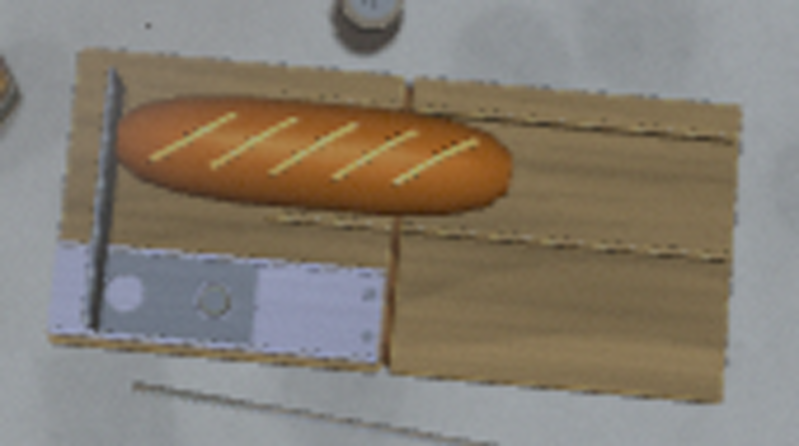

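View pics/p5.png

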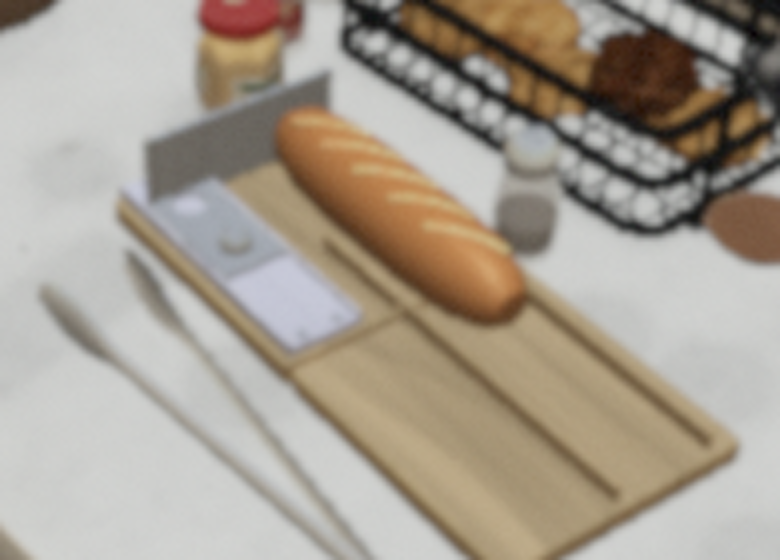

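The loaf touches the plate with its front at about (118, 140), straight in the groove. The button (235, 240 in the scene crop) stands up in the second hole. Handing in.

```bash
python3 -c "
from plant import *
print(close_job())"
```

```text
the job is handed in; nothing more can be done
None
```

The job is handed in: in the final pictures the stop is at its long setting with the button up in the other hole, the loaf rests against the stop plate in its groove, and the arm is clear; no verdict came back.

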